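# Load the take-up bobbin on the bench winder

## Task

Load the empty bobbin onto the spindle of the bench winder: turn it under light finger pressure until its slots find the dogs of the drive plate and it drops fully home, then swing the keeper arm over it all the way to its stop. Do not force anything, and leave the other things on the desk where they are.

Things in the scene. Friction and masses are not known exactly. Their poses are not given: they have to be found in the camera images.
- bobbin: Empty grey plastic bobbin standing on end on the desk, 50 mm tall, 92 g, the same at both ends: flanges 60 mm across and 9 mm thick, barrel 31 mm across, through bore 15 mm. Origin: centre of the underside, z up along the bore. Four slots go through each flange, on the bobbin's own x and y axes (both ways): 8 mm wide, from 16 to 25 mm from the bore's axis, inside a closed rim.
- bobbin_top (a point): Centre of the bobbin's upper end, 50 mm above its origin. The upper flange, whose 60 mm rim is gripped from above, reaches 9 mm down from here.
- winder: White bench winder fixed to the desk, 180 mm wide (y), 170 mm deep with the grey console at its front (-x); housing top 52 mm above the desk. Origin: centre of the underside of the housing. The spindle stands upright at y = +40 mm, the keeper's post at y = -35 mm (both at x = 0). A guide-pulley bracket, 96 mm high, stands at x = +50, y = -68 mm.
- seat (a point): Centre of the top face of the drive plate (62 mm across), on the upright spindle's axis, 66 mm above the desk: the bobbin's origin lies here when fully home. Four dogs, 6 mm across and 8 mm tall, stand on the plate every 90 degrees, 21.5 mm from the axis; their angle differs each time and is not measured. On dogs that miss its slots the bobbin stands 8 mm too high.
- spindle_nose (a point): Top of the steel spindle, 30 mm above the seat; 12 mm across, its last 6 mm tapered. The drive plate on it is sprung: it sinks from about 2 N, 2.5 mm at 7 N, then it is solid. Spindle and plate turn together, but stiffly (0.25 N m): under light pressure they stay put while the bobbin is turned on the dogs; pressed hard they are dragged along.
- keeper_hinge (a point): Pivot of the keeper arm, at the arm's underside, 118 mm above the desk and 75 mm from the spindle's axis; the pivot axis is upright.
- keeper_knob (a point): Centre of the top of the black knob on the keeper arm, 147 mm above the desk. The knob is upright, round, 14 mm across and 24 mm tall, 44 mm from the pivot; it turns freely on its stud, and stands on a flat steel arm 13 mm wide and 5 mm thick that reaches 60 mm from the pivot.
- keeper (a joint): Angle of the keeper arm, rad. 0: closed against its stop, the arm pointing from the pivot to the spindle, 2 mm above the top of a bobbin that is fully home. It grows anticlockwise seen from above, to 2.0 fully open. It cannot pass over a bobbin that stands too high. It stays where it is left; about 1 N at the knob moves it.
- fibre_spool: Full reel of yellow fibre lying flat, 68 mm across, 24 mm tall; bystander. Origin: centre of the underside.
- solder_tin: Round grey lidded tin, 62 mm across, 24 mm tall; bystander. Origin: centre of the underside.
- power_meter: Hand-held meter, 135 x 62 x 31 mm, lying on the desk to the right; bystander. Origin: centre of the underside.
- bottle_1l: White bottle, 87 mm across, 215 mm tall, standing behind the winder; bystander. Origin: centre of the underside.

How it is judged:
On the way, in this order (a step that is already met when the one before it is completed fails the run):
1. the bobbin is lifted over the spindle, keeper still open (horizontal distance between bobbin and seat below 0.012 m and z of bobbin in the frame of seat above 0.003 m and value of joint keeper above 0.8 rad), for 0.1 s.
2. the bobbin has dropped home over the dogs, keeper still open (horizontal distance between bobbin and seat below 0.003 m and z of bobbin in the frame of seat below 0.0015 m and value of joint keeper above 0.8 rad), for 0.2 s.
At the end, for the whole second after the job is handed in: the bobbin rests on the drive plate with the dogs in its slots (origin within 1.5 mm in height and 3 mm sideways of the seat, upright within 3 degrees), the keeper is closed within 0.15 rad of its stop, and nothing moves (horizontal distance between bobbin and seat below 0.003 m and z of bobbin in the frame of seat below 0.0015 m and angle between bobbin's own z axis and vertical below 0.05 rad and value of joint keeper below 0.15 rad and linear speed of bobbin below 0.01 m/s); the robot touches nothing.
It fails at once if the bobbin is forced against the winder or its keeper with more than 18 N (contact force between bobbin and winder above 18 N).
It fails at once if a bystander is pushed more than 20 mm (distance of any of fibre_spool, solder_tin, power_meter, bottle_1l from where it was at the start of the episode above 0.02 m).
It also fails if it takes over 67 s, if anything falls off the work surface, if the arm or the gripper's body presses on something with over 40 N, if the wrist force passes 120 N, or if a joint passes its speed limit or range.

## Robot

A 6-joint arm with a two-finger parallel gripper is mounted at the origin on a cart in front of the work surface, level with it; the furniture and walls round the work are solid. World frame = base frame: x ahead of the robot, y to its left, z up, the work surface at z = 0. Lengths are in m, angles in rad, forces in N, time in s.
With the tool pointing down it reaches from about 0.25 to 0.725 m from the base axis. Payload 4 kg.
Tool frame: the origin (TCP) lies at the very end of the fingers, on their centre line; the grasp point (between the pads) lies 19 mm behind it; z points along the fingers, y is the line along which they close (so a half turn about z gives the same grasp; the last joint's range is limited). The gripper opens to 85 mm and grips with 20 to 120 N. Pads are 22 mm wide; open, the fingers measure 114 mm over their backs; the gripper's body (76 mm by 85 mm) begins 54 mm behind the grasp point. The pads swing forward as they close: fully open they stand 13 mm farther back than shut.
Start: joints at [-1.204, 0.241, 0.005, 1.335, 0, 1.571], TCP at [0.179, -0.467, 0.231] pointing down, gripper open.
Joint ranges: [-2.72, 2.72], [-1.05, 1.87], [-1.09, 1.28], [-1.99, 2.15], [-1.42, 1.44], [-3.14, 3.14]. Speed limits (rad/s): [2.79, 2.79, 3.14, 3.14, 3.14, 3.14].

## Interface

Orientations are given as [roll, pitch, yaw] about the fixed x, y, z axes, in that order (R = Rz(yaw) Ry(pitch) Rx(roll)).
In Python, from workcell import arm gives the robot as it stands. The module is installed in compiled form; this text tells all that it offers.
- The arm moves only by the shell command python3 -m inch 'ROWS' [FORCE]. ROWS is JSON, a list of rows, each an object with "dp": the shift along the tool's x, y, z each as a share of 30 mm, from -1 to 1, a list of three; "dr": the turn, a rotation vector about the tool's x, y, z each as a share of 0.12 rad, from -1 to 1, a list of three; "gripper": the opening, from 0 (shut) to 1 (fully open). In form: [{"dp": [x, y, z], "dr": [ax, ay, az], "gripper": gripper}, ...]. A call has 1 to 20 rows; each row shifts and turns the commanded pose from where the row before left it, along the tool's axes as they then stand; what a row does not reach is not made up. A row lasts 1/12 s, in which the tool goes at most 41.7 mm and 7.16 degrees, less where a joint would pass 70% of its speed; a pose out of reach is approached as far as the arm can. A call with a number of a shift or a turn outside -1 to 1 is refused whole. A call with a gripper value outside its range is refused whole. The fingers move at their own pace and stop on an object; FORCE is the grip in N (left out, the last holds). Time passes only in rows, so rows that do not move let the fingers close. It gives the time, the measured TCP pose, the force, the opening and the grip force at its end, in the units of the state.
- arm.observe(): the state, without advancing time (a new reading comes with each control period).
- arm.get_image(name): name is "side" or "top"; returns a dict with "color" (420x560x3 uint8, red, green, blue), "mtx" (3x3 intrinsics, pixels), "k1" (the pictures are not rectified: a ray, as slopes to the right and down, at radius r is drawn at 1 + k1 r^2 times it, then the intrinsics apply), "T" (4x4, takes a point from camera to world coordinates). Camera axes: x right, y down, z forward; pixel columns grow to the right and rows downward; lengths in m; the calibration is good to about 2 mm. A picture is of the moment at which its call begins. There is no depth.
- arm.sign_off(): hands the job in; it is judged then, once.
The state is a dict: "time": time; "joint_positions": joint angles; "joint_velocities": joint speeds; "joint_efforts": joint torques, N m; "eef_pos": TCP position; "eef_rot": TCP orientation; "wrist_force": force on the tool from outside, world axes, zero at the start; "ft_torque": the same for the moment, N m; "finger_gap": finger opening in m; "grip_force": force on a finger pad.
Only numpy, scipy, OpenCV 4.12 (cv2) and the standard library are available. Lean on these libraries where they do the work, as an engineer would, in place of code of your own. Each camera call takes 0.05 s, during which the arm holds its last target. There are 200 camera calls.

## Working session

There is one attempt and no reset: what is moved stays moved. The work goes in short steps, Python scripts to look and compute and a shell command to move; the robot and the scene stay as the last step left them, time stands still between calls to the robot, and variables do not carry over. Pictures are saved under pics/ and viewed, at most 10 in all, crops included, and the job is handed in when it is done.

```bash
mkdir -p pics; cat > h.py <<'E'
from workcell import arm
import numpy as np, cv2
def look(n,f=None):
    d=arm.get_image(n)
    if f: cv2.imwrite('pics/'+f,d['color'][:,:,::-1])
    return d
def ray(d,u,v):
    K=np.array(d['mtx'],float);T=np.array(d['T'],float)
    p=cv2.undistortPoints(np.array([[[u,v]]],float),np.eye(3),np.zeros(4)) if 0 else None
    a=np.array([(u-K[0,2])/K[0,0],(v-K[1,2])/K[1,1]]);s=a.copy()
    for _ in range(30): s=a/(1+d['k1']*(s@s))
    return T[:3,3],T[:3,:3]@np.array([s[0],s[1],1])
def onz(d,u,v,z):
    o,r=ray(d,u,v);return o+r*(z-o[2])/r[2]
def proj(d,p):
    K=np.array(d['mtx'],float);T=np.array(d['T'],float)
    c=T[:3,:3].T@(np.array(p)-T[:3,3]);s=c[:2]/c[2];s=s*(1+d['k1']*(s@s))
    return np.array([K[0,0]*s[0]+K[0,2],K[1,1]*s[1]+K[1,2]])
E
python3 - <<'E'
from h import *
for n in('top','side'):
    d=look(n,n+'0.png');print(n,np.round(d['T'],3).tolist(),np.round(d['mtx'],1).tolist(),d['k1'])
s=arm.observe();print(s)
E
```

```text
top [[-0.001, -0.982, 0.187, 0.425], [-1.0, 0.002, 0.002, 0.008], [-0.002, -0.187, -0.982, 1.158], [0.0, 0.0, 0.0, 1.0]] [[423.7, 0.0, 280.7], [0.0, 423.7, 206.1], [0.0, 0.0, 1.0]] -0.09192341937235368
side [[-0.964, -0.16, 0.212, 0.351], [-0.265, 0.509, -0.819, 0.988], [0.023, -0.846, -0.533, 0.727], [0.0, 0.0, 0.0, 1.0]] [[476.8, 0.0, 274.6], [0.0, 476.8, 205.5], [0.0, 0.0, 1.0]] -0.007621697497219177
{'time': 0.1, 'joint_positions': array([-1.20403752e+00,  2.41359756e-01,  3.86488787e-03,  1.33520122e+00,
        6.86006707e-06,  1.57082485e+00]), 'joint_velocities': array([-0.00167666, -0.00180523,  0.00150832,  0.001167  ,  0.00057044,
       -0.00015641]), 'joint_efforts': array([ 2.71006029e-04, -3.73136616e+01,  2.53010809e+01,  1.08266092e-02,
        3.30533408e-05,  1.93785660e-06]), 'eef_pos': array([ 0.1790957 , -0.46622043,  0.2304932 ]), 'eef_rot': array([-3.13969289e+00, -6.80586965e-06,  3.66730276e-01]), 'wrist_force': array([ 0.15020529, -0.34622957,  0.00876838]), 'ft_torque': array([-0.00803401,  0.02545801,  0.04183774]), 'grip_force': 0.0, 'finger_gap': 0.08513567138691286}
```

View pics/top0.png

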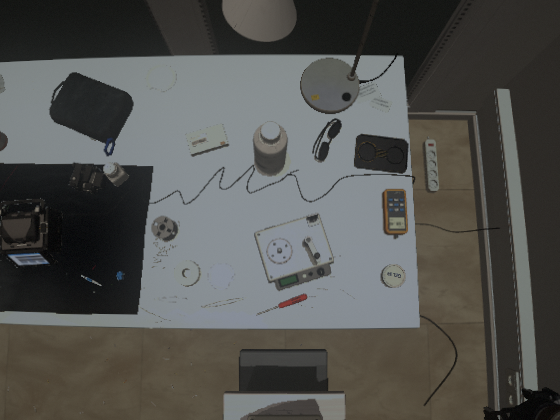

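View pics/side0.png

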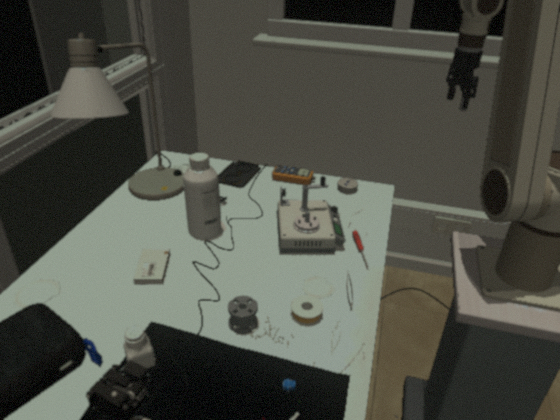

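The top view shows the bobbin near (165,228), the drive plate near (279,251), and the keeper near (310,245). In the side view the bobbin is near (243,312) and the spindle near (305,200). I'll zoom in on these.

```bash
python3 - <<'E'
from h import *
t=cv2.imread('pics/top0.png');s=cv2.imread('pics/side0.png')
r=lambda i,x,y,w,h,k:cv2.resize(i[y:y+h,x:x+w],None,fx=k,fy=k,interpolation=cv2.INTER_CUBIC)
A=r(t,245,205,100,90,4); B=r(t,140,205,50,45,6); C=r(s,265,165,100,90,4); D=r(s,218,285,50,50,5)
o=np.zeros((600,800,3),np.uint8)
o[:360,:400]=A;o[:360,400:800]=C;o[360:600,:300]=B[:240];o[360:600,400:650]=D[:240]
cv2.imwrite('pics/z0.png',o)
E
```

```text
(no output)
```

View pics/z0.png

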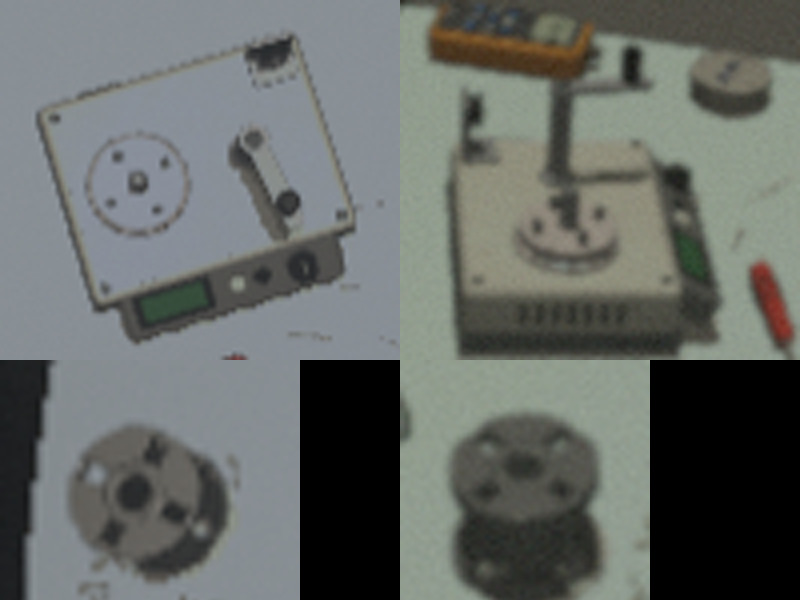

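In the 4x top crop the plate centre is at (138,185), with dogs at (118,157), (165,163), (156,210) and (111,204). The hinge is at (254,138) and the knob at (289,203). In the 6x crop the bobbin's bore is at (135,133), with slots at (153,92), (175,153), (113,173) and (95,115). Next I refine these and convert them to world points.

```bash
python3 - <<'E'
from h import *
t=look('top');s=look('side')
a=lambda x,y:(245+(x+.5)/4-.5,205+(y+.5)/4-.5)
b=lambda x,y:(140+(x+.5)/6-.5,205+(y+.5)/6-.5)
c=lambda x,y:(265+(x-400+.5)/4-.5,165+(y+.5)/4-.5)
e=lambda x,y:(218+(x-400+.5)/5-.5,285+(y-360+.5)/5-.5)
def P(n,p): print(n,np.round(p*1000,1)[:2]);return p
seat=P('plate',onz(t,*a(138,185),.066));P('nose',onz(t,*a(138,181),.096))
D=[P('dog',onz(t,*a(*q),.074)) for q in[(118,157),(165,163),(156,210),(111,204)]]
m=np.mean(D,0);P('dogmean',m)
ang=lambda Q,m:[round(np.degrees(np.arctan2(q[1]-m[1],q[0]-m[0]))%90,1) for q in Q]
print(ang(D,m),[round(np.hypot(*(q-m)[:2])*1e3,1) for q in D])
h=P('hinge',onz(t,*a(254,138),.123));k=P('knob',onz(t,*a(289,202),.147))
print('h-seat',np.hypot(*(h-m)[:2]),'k-h',np.hypot(*(k-h)[:2]))
B=P('bob',onz(t,*b(135,133),.05));S=[P('slot',onz(t,*b(*q),.05)) for q in[(153,92),(175,153),(113,173),(95,115)]]
sm=np.mean(S,0);P('slotmean',sm);print(ang(S,sm),[round(np.hypot(*(q-sm)[:2])*1e3,1) for q in S])
print('side');P('bob',onz(s,*e(523,466),.05));P('knobtop',onz(s,*c(631,50),.147));P('plate',onz(s,*c(568,227),.066));P('nose',onz(s,*c(568,192),.096))
S=[P('slot',onz(s,*e(*q),.05)) for q in[(487,441),(563,446),(562,489),(486,491)]];print(ang(S,np.mean(S,0)));P('sm',np.mean(S,0))
E
```

```text
plate [515.8  13.8]
nose [515.9  13.6]
dog [533.1  26.6]
dog [529.2  -3.5]
dog [499.2   2.3]
dog [503.1  31. ]
dogmean [516.2  14.1]
[np.float64(36.4), np.float64(36.6), np.float64(34.8), np.float64(37.7)] [np.float64(21.1), np.float64(21.9), np.float64(20.6), np.float64(21.4)]
hinge [539.8 -57.6]
knob [498.8 -76.5]
h-seat 0.07549756318097328 k-h 0.04509175786276054
bob [580.8 325. ]
slot [599.2 317.8]
slot [571.9 306.6]
slot [563. 334.]
slot [588.9 343.5]
slotmean [580.8 325.5]
[np.float64(67.4), np.float64(64.9), np.float64(64.3), np.float64(65.7)] [np.float64(20.0), np.float64(20.8), np.float64(19.7), np.float64(19.7)]
side
bob [582.6 327.8]
knobtop [501.8 -71.4]
plate [518.6  18.1]
nose [519.   24.8]
slot [601.1 318.5]
slot [570.8 312.4]
slot [563.8 335.4]
slot [592.1 345.1]
[np.float64(63.9), np.float64(54.3), np.float64(67.3), np.float64(59.5)]
sm [582.  327.8]
```

```bash
python3 -m inch '[{"dp":[0,0,0],"dr":[0,0,0.931],"gripper":1},{"dp":[0,0,0],"dr":[0,0,0.931],"gripper":1},{"dp":[0,0,0],"dr":[0,0,0.931],"gripper":1},{"dp":[0,0,0],"dr":[0,0,0.931],"gripper":1},{"dp":[0,0,0],"dr":[0,0,0.931],"gripper":1},{"dp":[0,0,0],"dr":[0,0,0.931],"gripper":1},{"dp":[0,0,0],"dr":[0,0,0.931],"gripper":1},{"dp":[0,0,0],"dr":[0,0,0.931],"gripper":1},{"dp":[0,0,0],"dr":[0,0,0.931],"gripper":1},{"dp":[0,0,0],"dr":[0,0,0.931],"gripper":1}]' 20
python3 -m inch '[{"dp":[-0.28,-0.98,0],"dr":[0,0,0],"gripper":1},{"dp":[-0.28,-0.98,0],"dr":[0,0,0],"gripper":1},{"dp":[-0.28,-0.98,0],"dr":[0,0,0],"gripper":1},{"dp":[-0.28,-0.98,0],"dr":[0,0,0],"gripper":1},{"dp":[-0.28,-0.98,0],"dr":[0,0,0],"gripper":1},{"dp":[-0.28,-0.98,0],"dr":[0,0,0],"gripper":1},{"dp":[-0.28,-0.98,0],"dr":[0,0,0],"gripper":1},{"dp":[-0.28,-0.98,0],"dr":[0,0,0],"gripper":1},{"dp":[-0.28,-0.98,0],"dr":[0,0,0],"gripper":1},{"dp":[-0.28,-0.98,0],"dr":[0,0,0],"gripper":1},{"dp":[-0.28,-0.98,0],"dr":[0,0,0],"gripper":1},{"dp":[-0.28,-0.98,0],"dr":[0,0,0],"gripper":1},{"dp":[-0.28,-0.98,0],"dr":[0,0,0],"gripper":1},{"dp":[-0.28,-0.98,0],"dr":[0,0,0],"gripper":1},{"dp":[-0.28,-0.98,0],"dr":[0,0,0],"gripper":1},{"dp":[-0.28,-0.98,0],"dr":[0,0,0],"gripper":1},{"dp":[-0.28,-0.98,0],"dr":[0,0,0],"gripper":1},{"dp":[-0.28,-0.98,0],"dr":[0,0,0],"gripper":1}]'
```

```text
time: 1.03
eef_pos: [0.1793, -0.4666, 0.2311]
eef_rot: [-3.141, 0.001, -0.756]
wrist_force: [0.3, 0.4, -0.2]
finger_gap: 0.085
grip_force: 0.0
time: 2.53
eef_pos: [0.2845, -0.1218, 0.2538]
eef_rot: [-2.983, 0.001, -0.559]
wrist_force: [0.8, -0.8, -0.3]
finger_gap: 0.0852
grip_force: 0.0
```

```bash
python3 -m inch '[{"dp":[0,0,0],"dr":[0,0,0],"gripper":1},{"dp":[0,0,0],"dr":[0,0,0],"gripper":1},{"dp":[0,0,0],"dr":[0,0,0],"gripper":1}]'; python3 -c "
from h import *
print(arm.observe()['joint_positions'])"
```

```text
time: 2.78
eef_pos: [0.2849, -0.1232, 0.2535]
eef_rot: [-2.985, 0.0, -0.561]
wrist_force: [0.5, -0.5, -0.9]
finger_gap: 0.0856
grip_force: 0.0
[-0.56157143 -0.15791283 -0.36647701  1.36287912  0.15706576  3.1406302 ]
```

```bash
cat >> h.py <<'E'
from scipy.spatial.transform import Rotation as Rn
def plan(x,y,z,yaw,n=1):
    s=arm.observe();R=Rn.from_euler('xyz',s['eef_rot']);G=Rn.from_euler('xyz',[np.pi,0,yaw])
    print('pos',np.round(s['eef_pos']*1e3,1),'rot',np.round(s['eef_rot'],3),'F',np.round(s['wrist_force'],1),'tq',np.round(s['ft_torque'],2),'gap',round(s['finger_gap'],4),'t',round(s['time'],2))
    print('dp',np.round(R.inv().apply(np.array([x,y,z])-s['eef_pos'])/.03/n,3),'dp(after turn)',np.round(G.inv().apply(np.array([x,y,z])-s['eef_pos'])/.03/n,3),'dr',np.round((R.inv()*G).as_rotvec()/.12/n,3))
E
python3 -m inch '[{"dp":[0,0,0],"dr":[0,0,-1],"gripper":1},{"dp":[0,0,0],"dr":[0,0,-1],"gripper":1},{"dp":[0,0,0],"dr":[0,0,-1],"gripper":1},{"dp":[0,0,0],"dr":[0,0,0],"gripper":1}]'; python3 -c "
from h import *
plan(.5813,.3262,.231,2.39,24)"
```

```text
time: 3.12
eef_pos: [0.2848, -0.1234, 0.2531]
eef_rot: [-2.994, -0.054, -0.204]
wrist_force: [0.1, -0.0, 0.4]
finger_gap: 0.0853
grip_force: 0.0
pos [ 284.8 -123.4  253.1] rot [-2.994 -0.054 -0.204] F [ 0.1 -0.   0.4] tq [-0.16  0.04 -0.03] gap 0.0853 t 3.12
dp [ 0.275 -0.681  0.147] dp(after turn) [0.126 0.737 0.031] dr [ 0.006 -0.073 -0.897]
```

Turn first (24 rows in two calls), then translate.

```bash
python3 -m inch '[{"dp":[0,0,0],"dr":[0.006,-0.073,-0.897],"gripper":1},{"dp":[0,0,0],"dr":[0.006,-0.073,-0.897],"gripper":1},{"dp":[0,0,0],"dr":[0.006,-0.073,-0.897],"gripper":1},{"dp":[0,0,0],"dr":[0.006,-0.073,-0.897],"gripper":1},{"dp":[0,0,0],"dr":[0.006,-0.073,-0.897],"gripper":1},{"dp":[0,0,0],"dr":[0.006,-0.073,-0.897],"gripper":1},{"dp":[0,0,0],"dr":[0.006,-0.073,-0.897],"gripper":1},{"dp":[0,0,0],"dr":[0.006,-0.073,-0.897],"gripper":1},{"dp":[0,0,0],"dr":[0.006,-0.073,-0.897],"gripper":1},{"dp":[0,0,0],"dr":[0.006,-0.073,-0.897],"gripper":1},{"dp":[0,0,0],"dr":[0.006,-0.073,-0.897],"gripper":1},{"dp":[0,0,0],"dr":[0.006,-0.073,-0.897],"gripper":1}]'
python3 -m inch '[{"dp":[0,0,0],"dr":[0.006,-0.073,-0.897],"gripper":1},{"dp":[0,0,0],"dr":[0.006,-0.073,-0.897],"gripper":1},{"dp":[0,0,0],"dr":[0.006,-0.073,-0.897],"gripper":1},{"dp":[0,0,0],"dr":[0.006,-0.073,-0.897],"gripper":1},{"dp":[0,0,0],"dr":[0.006,-0.073,-0.897],"gripper":1},{"dp":[0,0,0],"dr":[0.006,-0.073,-0.897],"gripper":1},{"dp":[0,0,0],"dr":[0.006,-0.073,-0.897],"gripper":1},{"dp":[0,0,0],"dr":[0.006,-0.073,-0.897],"gripper":1},{"dp":[0,0,0],"dr":[0.006,-0.073,-0.897],"gripper":1},{"dp":[0,0,0],"dr":[0.006,-0.073,-0.897],"gripper":1},{"dp":[0,0,0],"dr":[0.006,-0.073,-0.897],"gripper":1},{"dp":[0,0,0],"dr":[0.006,-0.073,-0.897],"gripper":1},{"dp":[0,0,0],"dr":[0,0,0],"gripper":1}]'
python3 -c "
from h import *
plan(.5813,.3262,.12,2.39,20)"
```

```text
time: 4.12
eef_pos: [0.2849, -0.1233, 0.2532]
eef_rot: [-3.088, -0.083, 1.096]
wrist_force: [-0.1, -0.8, -0.9]
finger_gap: 0.0857
grip_force: 0.0
time: 5.2
eef_pos: [0.2847, -0.1231, 0.2533]
eef_rot: [3.141, -0.001, 2.388]
wrist_force: [-0.2, 0.3, 0.3]
finger_gap: 0.0854
grip_force: 0.0
pos [ 284.7 -123.1  253.3] rot [ 3.141e+00 -1.000e-03  2.388e+00] F [-0.2  0.3  0.3] tq [ 0.01 -0.02  0.  ] gap 0.0854 t 5.2
dp [0.152 0.884 0.222] dp(after turn) [0.15  0.885 0.222] dr [ 0.    -0.    -0.001]
```

```bash
python3 -m inch '[{"dp":[0.15,0.885,0.22],"dr":[0,0,0],"gripper":1},{"dp":[0.15,0.885,0.22],"dr":[0,0,0],"gripper":1},{"dp":[0.15,0.885,0.22],"dr":[0,0,0],"gripper":1},{"dp":[0.15,0.885,0.22],"dr":[0,0,0],"gripper":1},{"dp":[0.15,0.885,0.22],"dr":[0,0,0],"gripper":1},{"dp":[0.15,0.885,0.22],"dr":[0,0,0],"gripper":1},{"dp":[0.15,0.885,0.22],"dr":[0,0,0],"gripper":1},{"dp":[0.15,0.885,0.22],"dr":[0,0,0],"gripper":1},{"dp":[0.15,0.885,0.22],"dr":[0,0,0],"gripper":1},{"dp":[0.15,0.885,0.22],"dr":[0,0,0],"gripper":1},{"dp":[0.15,0.885,0.22],"dr":[0,0,0],"gripper":1},{"dp":[0.15,0.885,0.22],"dr":[0,0,0],"gripper":1},{"dp":[0.15,0.885,0.22],"dr":[0,0,0],"gripper":1},{"dp":[0.15,0.885,0.22],"dr":[0,0,0],"gripper":1},{"dp":[0.15,0.885,0.22],"dr":[0,0,0],"gripper":1},{"dp":[0.15,0.885,0.22],"dr":[0,0,0],"gripper":1},{"dp":[0.15,0.885,0.22],"dr":[0,0,0],"gripper":1},{"dp":[0.15,0.885,0.22],"dr":[0,0,0],"gripper":1},{"dp":[0.15,0.885,0.22],"dr":[0,0,0],"gripper":1},{"dp":[0.15,0.885,0.22],"dr":[0,0,0],"gripper":1}]'
python3 -m inch '[{"dp":[0,0,0],"dr":[0,0,0],"gripper":1},{"dp":[0,0,0],"dr":[0,0,0],"gripper":1}]'
python3 - <<'E'
from h import *
plan(.5813,.3262,.022,2.39,5)
t=look('top');s=look('side')
r=lambda i,x,y,w,h,k:cv2.resize(i['color'][y:y+h,x:x+w,::-1],None,fx=k,fy=k,interpolation=cv2.INTER_CUBIC)
cv2.imwrite('pics/z1.png',np.hstack([r(t,115,180,100,100,4),r(s,193,245,100,100,4)]))
E
```

```text
time: 6.87
eef_pos: [0.5825, 0.3272, 0.1203]
eef_rot: [-3.141, -0.001, 2.384]
wrist_force: [-0.1, 0.2, -0.2]
finger_gap: 0.0854
grip_force: 0.0
time: 7.03
eef_pos: [0.5815, 0.3269, 0.1191]
eef_rot: [-3.139, -0.002, 2.387]
wrist_force: [-0.2, -0.1, -0.5]
finger_gap: 0.0856
grip_force: 0.0
pos [581.5 326.9 119.1] rot [-3.139e+00 -2.000e-03  2.387e+00] F [-0.2 -0.1 -0.5] tq [ 0.   -0.01 -0.  ] gap 0.0856 t 7.03
dp [-0.003 -0.003  0.647] dp(after turn) [-0.002 -0.004  0.647] dr [-0.005 -0.003 -0.006]
```

View pics/z1.png

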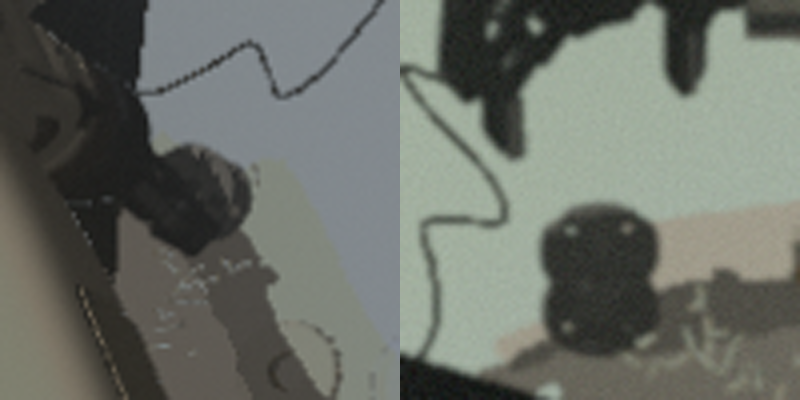

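The fingers straddle the bobbin: the tips at (517,155) and (686,90) are centred over its top at (600,235). Descend and grip.

```bash
python3 -m inch '[{"dp":[0,0,0.65],"dr":[0,0,0],"gripper":1},{"dp":[0,0,0.65],"dr":[0,0,0],"gripper":1},{"dp":[0,0,0.65],"dr":[0,0,0],"gripper":1},{"dp":[0,0,0.65],"dr":[0,0,0],"gripper":1},{"dp":[0,0,0.65],"dr":[0,0,0],"gripper":1},{"dp":[0,0,0],"dr":[0,0,0],"gripper":1}]'
python3 -m inch '[{"dp":[0,0,0],"dr":[0,0,0],"gripper":0.6},{"dp":[0,0,0],"dr":[0,0,0],"gripper":0.5},{"dp":[0,0,0],"dr":[0,0,0],"gripper":0.5},{"dp":[0,0,0],"dr":[0,0,0],"gripper":0.5},{"dp":[0,0,0],"dr":[0,0,0],"gripper":0.5},{"dp":[0,0,0],"dr":[0,0,0],"gripper":0.5},{"dp":[0,0,0],"dr":[0,0,0],"gripper":0.5},{"dp":[0,0,0],"dr":[0,0,0],"gripper":0.5}]' 25
```

```text
time: 7.63
eef_pos: [0.5787, 0.3237, 0.0206]
eef_rot: [-3.135, -0.003, 2.387]
wrist_force: [-0.8, -1.1, -0.7]
finger_gap: 0.085
grip_force: 0.0
time: 8.3
eef_pos: [0.5831, 0.3268, 0.0266]
eef_rot: [3.138, 0.001, 2.389]
wrist_force: [-1.0, -1.8, 6.4]
finger_gap: 0.059
grip_force: 27.6
```

```bash
python3 -m inch '[{"dp":[0,0,-0.4],"dr":[0,0,0],"gripper":0.5},{"dp":[0,0,-0.8],"dr":[0,0,0],"gripper":0.5},{"dp":[0,0,-0.8],"dr":[0,0,0],"gripper":0.5},{"dp":[0,0,-0.8],"dr":[0,0,0],"gripper":0.5},{"dp":[0,0,-0.8],"dr":[0,0,0],"gripper":0.5},{"dp":[0,0,-0.6],"dr":[0,0,0],"gripper":0.5},{"dp":[0,0,-0.2],"dr":[0,0,0],"gripper":0.5},{"dp":[0,0,0],"dr":[0,0,0],"gripper":0.5}]'
python3 - <<'E'
from h import *
plan(.5165,.0148,.160,1.882,14)
t=look('top');s=look('side')
r=lambda i,x,y,w,h,k:cv2.resize(i['color'][y:y+h,x:x+w,::-1],None,fx=k,fy=k,interpolation=cv2.INTER_CUBIC)
cv2.imwrite('pics/z2.png',np.hstack([r(t,115,180,100,100,4),r(s,193,205,100,100,4)]))
E
```

```text
time: 8.97
eef_pos: [0.5828, 0.3271, 0.159]
eef_rot: [3.137, 0.0, 2.39]
wrist_force: [0.7, -0.8, -0.8]
finger_gap: 0.0588
grip_force: 27.4
pos [582.8 327.1 159. ] rot [3.137 0.    2.39 ] F [ 0.7 -0.8 -0.8] tq [ 0.01 -0.02  0.08] gap 0.0588 t 8.97
dp [-0.393 -0.651 -0.005] dp(after turn) [-0.66  -0.378 -0.002] dr [ 0.003 -0.001  0.302]
```

View pics/z2.png

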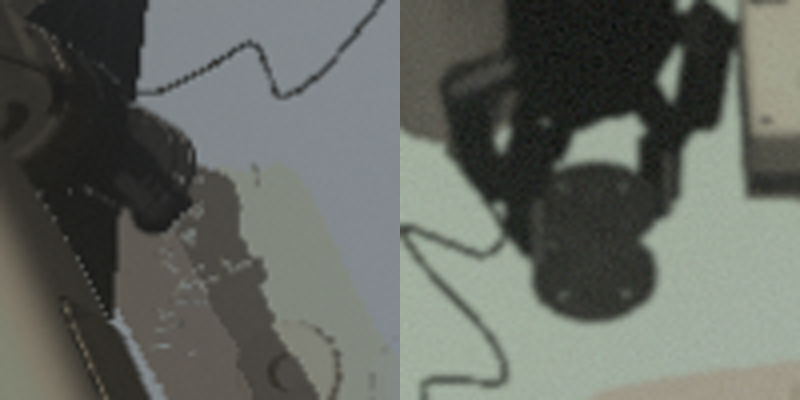

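```bash
python3 -m inch '[{"dp":[0,0,0],"dr":[0,0,0.7],"gripper":0.5},{"dp":[0,0,0],"dr":[0,0,0.7],"gripper":0.5},{"dp":[0,0,0],"dr":[0,0,0.7],"gripper":0.5},{"dp":[0,0,0],"dr":[0,0,0.7],"gripper":0.5},{"dp":[0,0,0],"dr":[0,0,0.7],"gripper":0.5},{"dp":[0,0,0],"dr":[0,0,0.73],"gripper":0.5},{"dp":[-0.66,-0.378,0],"dr":[0,0,0],"gripper":0.5},{"dp":[-0.66,-0.378,0],"dr":[0,0,0],"gripper":0.5},{"dp":[-0.66,-0.378,0],"dr":[0,0,0],"gripper":0.5},{"dp":[-0.66,-0.378,0],"dr":[0,0,0],"gripper":0.5},{"dp":[-0.66,-0.378,0],"dr":[0,0,0],"gripper":0.5},{"dp":[-0.66,-0.378,0],"dr":[0,0,0],"gripper":0.5},{"dp":[-0.66,-0.378,0],"dr":[0,0,0],"gripper":0.5},{"dp":[-0.66,-0.378,0],"dr":[0,0,0],"gripper":0.5},{"dp":[-0.66,-0.378,0],"dr":[0,0,0],"gripper":0.5},{"dp":[-0.66,-0.378,0],"dr":[0,0,0],"gripper":0.5},{"dp":[-0.66,-0.378,0],"dr":[0,0,0],"gripper":0.5},{"dp":[-0.66,-0.378,0],"dr":[0,0,0],"gripper":0.5}]'
python3 -m inch '[{"dp":[-0.66,-0.378,0],"dr":[0,0,0],"gripper":0.5},{"dp":[-0.66,-0.378,0],"dr":[0,0,0],"gripper":0.5},{"dp":[0,0,0],"dr":[0,0,0],"gripper":0.5},{"dp":[0,0,0],"dr":[0,0,0],"gripper":0.5},{"dp":[0,0,0],"dr":[0,0,0],"gripper":0.5}]'
python3 - <<'E'
from h import *
plan(.5165,.0148,.160,1.882,1)
t=look('top');s=look('side')
r=lambda i,x,y,w,h,k:cv2.resize(i['color'][y:y+h,x:x+w,::-1],None,fx=k,fy=k,interpolation=cv2.INTER_CUBIC)
cv2.imwrite('pics/z3.png',np.hstack([r(t,230,200,100,100,4),r(s,255,150,80,120,5)[:400]]) if 0 else np.hstack([r(t,230,200,100,150,4),r(s,255,135,100,150,4)]))
print(proj(s,(.5165,.0148,.096)),proj(s,(.5165,.0148,.066)))
E
```

```text
time: 10.57
eef_pos: [0.5231, 0.0573, 0.1538]
eef_rot: [-3.137, -0.002, 1.882]
wrist_force: [0.2, 0.2, -0.8]
finger_gap: 0.0587
grip_force: 27.5
time: 10.98
eef_pos: [0.5148, 0.0141, 0.1547]
eef_rot: [-3.139, -0.002, 1.882]
wrist_force: [-0.6, 0.7, -0.7]
finger_gap: 0.0587
grip_force: 27.5
pos [514.8  14.1 154.7] rot [-3.139e+00 -2.000e-03  1.882e+00] F [-0.6  0.7 -0.7] tq [ 0.03 -0.02  0.  ] gap 0.0587 t 10.98
dp [ 0.006  0.062 -0.175] dp(after turn) [ 0.005  0.063 -0.175] dr [-0.017 -0.018 -0.004]
[308.46818751 210.66698324] [307.72922308 220.81065225]
```

View pics/z3.png

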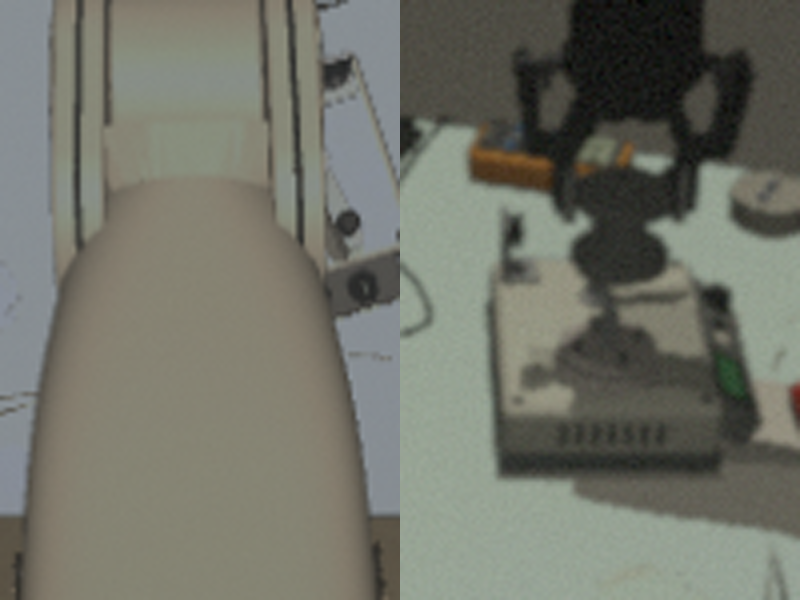

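The side crop shows the bobbin gripped upright, lower flange at about x 571–667, y 225–283, above the spindle (about x 607, y 320). I'll measure the sideways offset numerically.

```bash
python3 - <<'E'
from h import *
s=look('side');g=cv2.cvtColor(s['color'],cv2.COLOR_RGB2GRAY)
for v in range(176,216,2): print(v,' '.join('%3d'%x for x in g[v,292:326]))
g0=cv2.cvtColor(cv2.imread('pics/side0.png'),cv2.COLOR_BGR2GRAY)
print()
for v in range(208,236,2): print(v,' '.join('%3d'%x for x in g0[v,292:326]))
print(proj(s,(.5148,.0141,.153)),proj(s,(.5148,.0141,.128)))
E
```

```text
176  66  44  25  26  29  34  58  78  91  77  67  65  73  76  72  65  58  63  66  59  65  86 118 128 139 144 153 151 140 112  88  57  35  38
178  49  39  29  31  43  50  55  61  70  65  57  49  38  44  47  44  44  39  40  39  43  43  49  53  60  77  93  89  74  49  29  22  35  49
180  43  34  27  35  50  50  53  44  44  41  40  47  45  45  42  40  46  46  47  43  43  46  41  44  39  45  42  42  45  41  33  34  38  54
182  51  39  30  29  50  53  47  42  36  45  39  49  48  43  36  45  43  48  51  42  46  45  45  43  45  43  44  44  42  43  42  32  40  51
184 103  63  35  39  55  56  48  42  41  41  43  43  48  42  43  42  41  43  46  44  39  44  41  39  42  39  41  40  41  46  45  42  47  53
186 138  99  56  42  54  62  57  57  52  39  45  46  48  42  41  40  39  45  40  44  42  40  39  42  40  46  40  45  43  43  34  39  42  54
188 151 135 112  86  71  66  86 115 114  92  67  48  51  49  42  46  44  48  44  44  48  45  44  42  44  45  46  51  65  70  66  48  50  72
190 158 155 143 128 110 109 125 147 152 140 108  73  49  48  43  45  48  48  44  47  41  45  43  51  69  86 103 116 138 
[... 3016 characters left out ...]
 136 135 137 134 118 102  98 119 127 126 114 105  91  93 112 134 141 145 142 143 143
228 141 132 117 116 120 113  90  77  77  76  80  88  96 100 102 103 106 104 101  93  87  79  74  72  70  79  95 113 134 139 144 144 145 146
230 146 141 142 134 123 112 102 105 105  95  94  94  96 102  95  82  80  87  94  92  87  88  93 100  97 107 122 136 141 144 141 142 141 143
232 141 143 143 143 143 138 136 129 118 114 111 111 114 116 112  98  99 104 110 113 109 107 110 119 130 141 142 142 143 142 137 141 142 141
234 142 138 141 139 142 145 140 144 143 142 141 138 137 138 137 129 131 133 132 138 140 141 145 144 141 141 141 144 140 142 141 143 145 144
[310.68575558 190.57738582] [310.02721539 199.50328607]
```

```bash
python3 -m inch '[{"dp":[0.02,0.093,0],"dr":[-0.017,-0.018,0],"gripper":0.5},{"dp":[0,0,0.4],"dr":[0,0,0],"gripper":0.5},{"dp":[0,0,0.4],"dr":[0,0,0],"gripper":0.5},{"dp":[0,0,0],"dr":[0,0,0],"gripper":0.5},{"dp":[0,0,0],"dr":[0,0,0],"gripper":0.5}]'
python3 - <<'E'
from h import *
plan(.5173,.0155,.12,1.882,1)
s=look('side');g=cv2.cvtColor(s['color'],cv2.COLOR_RGB2GRAY).astype(float)
for v in range(192,222,2):
    m=np.where(g[v,290:330]<98)[0]+290
    print(v,m.min() if len(m) else '',m.max() if len(m) else '',g[v,296:300],g[v,318:324])
E
```

```text
time: 11.55
eef_pos: [0.5175, 0.0158, 0.1314]
eef_rot: [3.141, 0.001, 1.883]
wrist_force: [0.3, -0.1, -1.1]
finger_gap: 0.0584
grip_force: 27.5
pos [517.5  15.8 131.4] rot [3.141e+00 1.000e-03 1.883e+00] F [ 0.3 -0.1 -1.1] tq [ 0.01 -0.01  0.01] gap 0.0584 t 11.55
dp [-0.008 -0.009  0.379] dp(after turn) [-0.009 -0.009  0.379] dr [0.002 0.005 0.007]
192 292 326 [53. 39. 46. 46.] [44. 44. 40. 39. 40. 49.]
194 292 326 [54. 51. 35. 44.] [40. 42. 38. 38. 43. 50.]
196 293 325 [66. 89. 82. 69.] [43. 49. 55. 49. 49. 58.]
198 295 323 [ 93. 126. 141. 138.] [107. 128. 127.  98.  80.  91.]
200 301 314 [134. 138. 136. 128.] [143. 152. 147. 135. 122. 102.]
202 298 316 [128. 108.  82.  62.] [119. 137. 145. 144. 142. 134.]
204 296 318 [95. 58. 46. 47.] [ 68.  99. 125. 142. 146. 146.]
206 296 329 [86. 53. 46. 46.] [ 45.  59.  94. 123. 130. 131.]
208 296 329 [87. 57. 46. 45.] [48. 53. 67. 86. 86. 85.]
210 297 329 [124.  93.  60.  49.] [49. 63. 87. 93. 96. 97.]
212 300 329 [144. 132. 118. 101.] [ 89. 108. 119. 122. 127. 123.]
214 302 313 [146. 149. 145. 143.] [123. 124. 126. 124. 122. 126.]
216 301 311 [144. 136. 134. 124.] [125. 125. 128. 122. 125. 122.]
218 298 317 [125. 112.  91.  71.] [113. 123. 125. 125. 125. 125.]
220 296 318 [92. 66. 50. 47.] [ 85. 111. 121. 128. 129. 125.]
```

```bash
python3 -m inch '[{"dp":[0,0,0.1],"dr":[0,0,0],"gripper":0.5},{"dp":[0,0,0.1],"dr":[0,0,0],"gripper":0.5},{"dp":[0,0,0.05],"dr":[0,0,0],"gripper":0.5},{"dp":[0,0,0],"dr":[0,0,0],"gripper":0.5}]'
python3 -m inch '[{"dp":[0,0,0.05],"dr":[0,0,0],"gripper":0.5},{"dp":[0,0,0.05],"dr":[0,0,0],"gripper":0.5},{"dp":[0,0,0],"dr":[0,0,0],"gripper":0.5}]'
```

```text
time: 11.93
eef_pos: [0.5178, 0.0152, 0.1242]
eef_rot: [3.14, 0.001, 1.882]
wrist_force: [-1.0, 0.1, -1.2]
finger_gap: 0.0588
grip_force: 27.5
time: 12.18
eef_pos: [0.5178, 0.0152, 0.1212]
eef_rot: [3.14, 0.001, 1.882]
wrist_force: [-1.0, -0.0, -1.7]
finger_gap: 0.0584
grip_force: 27.5
```

```bash
python3 -m inch '[{"dp":[0,0,0.05],"dr":[0,0,0],"gripper":0.5},{"dp":[0,0,0.05],"dr":[0,0,0],"gripper":0.5},{"dp":[0,0,0],"dr":[0,0,0],"gripper":0.5},{"dp":[0,0,0],"dr":[0,0,0],"gripper":0.5}]'
```

```text
time: 12.52
eef_pos: [0.5179, 0.0152, 0.1183]
eef_rot: [3.14, 0.001, 1.882]
wrist_force: [-0.5, -0.1, -1.3]
finger_gap: 0.0587
grip_force: 27.5
```

```bash
python3 -m inch '[{"dp":[0,0,0.05],"dr":[0,0,0],"gripper":0.5},{"dp":[0,0,0.05],"dr":[0,0,0],"gripper":0.5},{"dp":[0,0,0.05],"dr":[0,0,0],"gripper":0.5},{"dp":[0,0,0],"dr":[0,0,0],"gripper":0.5}]'; python3 -m inch '[{"dp":[0,0,0.05],"dr":[0,0,0],"gripper":0.5},{"dp":[0,0,0.05],"dr":[0,0,0],"gripper":0.5},{"dp":[0,0,0.05],"dr":[0,0,0],"gripper":0.5},{"dp":[0,0,0],"dr":[0,0,0],"gripper":0.5}]'
```

```text
time: 12.85
eef_pos: [0.5177, 0.0152, 0.1135]
eef_rot: [3.14, 0.001, 1.882]
wrist_force: [0.3, -0.3, -1.9]
finger_gap: 0.0586
grip_force: 27.5
time: 13.18
eef_pos: [0.5178, 0.0152, 0.109]
eef_rot: [3.14, 0.001, 1.882]
wrist_force: [0.2, 0.3, -0.9]
finger_gap: 0.0585
grip_force: 27.5
```

```bash
python3 -m inch '[{"dp":[0,0,0.05],"dr":[0,0,0],"gripper":0.5},{"dp":[0,0,0.05],"dr":[0,0,0],"gripper":0.5},{"dp":[0,0,0.05],"dr":[0,0,0],"gripper":0.5},{"dp":[0,0,0.05],"dr":[0,0,0],"gripper":0.5},{"dp":[0,0,0.03],"dr":[0,0,0],"gripper":0.5},{"dp":[0,0,0],"dr":[0,0,0],"gripper":0.5}]'; python3 -m inch '[{"dp":[0,0,0.03],"dr":[0,0,0],"gripper":0.5},{"dp":[0,0,0.03],"dr":[0,0,0],"gripper":0.5},{"dp":[0,0,0],"dr":[0,0,0],"gripper":0.5}]'
```

```text
time: 13.68
eef_pos: [0.5178, 0.0152, 0.1022]
eef_rot: [3.14, 0.001, 1.882]
wrist_force: [-0.0, 0.5, -1.2]
finger_gap: 0.0586
grip_force: 27.5
time: 13.93
eef_pos: [0.518, 0.0152, 0.1006]
eef_rot: [3.14, 0.001, 1.882]
wrist_force: [0.6, -0.4, -1.5]
finger_gap: 0.0585
grip_force: 27.5
```

```bash
python3 -m inch '[{"dp":[0,0,0.03],"dr":[0,0,0],"gripper":0.5},{"dp":[0,0,0.03],"dr":[0,0,0],"gripper":0.5},{"dp":[0,0,0],"dr":[0,0,0],"gripper":0.5}]'
```

```text
time: 14.18
eef_pos: [0.5182, 0.0151, 0.0992]
eef_rot: [3.139, 0.001, 1.882]
wrist_force: [-0.5, -0.4, 2.6]
finger_gap: 0.0585
grip_force: 27.7
```

```bash
python3 -m inch '[{"dp":[0,0,0.03],"dr":[0,0,0],"gripper":0.5},{"dp":[0,0,0],"dr":[0,0,0],"gripper":0.5}]'
```

```text
time: 14.35
eef_pos: [0.5179, 0.0151, 0.0978]
eef_rot: [3.14, 0.001, 1.882]
wrist_force: [-1.1, -0.4, -1.4]
finger_gap: 0.0584
grip_force: 27.5
```

```bash
python3 -m inch '[{"dp":[0,0,0.03],"dr":[0,0,0],"gripper":0.5},{"dp":[0,0,0.03],"dr":[0,0,0],"gripper":0.5},{"dp":[0,0,0],"dr":[0,0,0],"gripper":0.5}]'
```

```text
time: 14.6
eef_pos: [0.5179, 0.0151, 0.0959]
eef_rot: [3.14, 0.001, 1.882]
wrist_force: [-0.5, -2.1, -0.9]
finger_gap: 0.0586
grip_force: 27.5
```

```bash
python3 -m inch '[{"dp":[0,0,0.03],"dr":[0,0,0],"gripper":0.5},{"dp":[0,0,0.03],"dr":[0,0,0],"gripper":0.5},{"dp":[0,0,0],"dr":[0,0,0],"gripper":0.5}]'
```

```text
time: 14.85
eef_pos: [0.5179, 0.0152, 0.0941]
eef_rot: [3.14, 0.001, 1.882]
wrist_force: [0.1, -2.5, -0.8]
finger_gap: 0.0589
grip_force: 27.5
```

```bash
python3 -m inch '[{"dp":[0,0,0.03],"dr":[0,0,0],"gripper":0.5},{"dp":[0,0,0.03],"dr":[0,0,0],"gripper":0.5},{"dp":[0,0,0],"dr":[0,0,0],"gripper":0.5}]'
```

```text
time: 15.1
eef_pos: [0.518, 0.0151, 0.0926]
eef_rot: [3.14, 0.002, 1.882]
wrist_force: [-0.5, -1.4, 1.1]
finger_gap: 0.0585
grip_force: 27.6
```

```bash
python3 -m inch '[{"dp":[0,0,0.03],"dr":[0,0,0],"gripper":0.5},{"dp":[0,0,0],"dr":[0,0,0],"gripper":0.5}]'
```

```text
time: 15.27
eef_pos: [0.5181, 0.0149, 0.0918]
eef_rot: [3.14, 0.002, 1.882]
wrist_force: [-2.0, -2.1, 2.5]
finger_gap: 0.0588
grip_force: 27.7
```

```bash
python3 -m inch '[{"dp":[0,0,0],"dr":[0,0,0],"gripper":0.75},{"dp":[0,0,0],"dr":[0,0,0],"gripper":0.85},{"dp":[0,0,0],"dr":[0,0,0],"gripper":1},{"dp":[0,0,0],"dr":[0,0,0],"gripper":1},{"dp":[0,0,0],"dr":[0,0,0],"gripper":1},{"dp":[0,0,0],"dr":[0,0,0],"gripper":1}]'
python3 - <<'E'
from h import *
plan(.4988,-.0765,.22,1.882,1)
s=look('side')
r=lambda i,x,y,w,h,k:cv2.resize(i['color'][y:y+h,x:x+w,::-1],None,fx=k,fy=k,interpolation=cv2.INTER_CUBIC)
cv2.imwrite('pics/z4.png',r(s,245,135,120,120,5))
print((proj(s,(.518,.0151,.116))-[245,135])*5,(proj(s,(.518,.0151,.124))-[245,135])*5)
E
```

```text
time: 15.77
eef_pos: [0.5181, 0.0154, 0.0917]
eef_rot: [3.14, 0.001, 1.882]
wrist_force: [0.3, 0.3, 0.3]
finger_gap: 0.0855
grip_force: 0.0
pos [518.1  15.4  91.7] rot [3.140e+00 1.000e-03 1.882e+00] F [0.3 0.3 0.3] tq [-0.01  0.02  0.  ] gap 0.0855 t 15.77
dp [-2.723 -1.541 -4.278] dp(after turn) [-2.719 -1.549 -4.278] dr [ 0.017  0.008 -0.   ]
[316.71006073 343.56505468] [317.71891032 329.55049972]
```

View pics/z4.png

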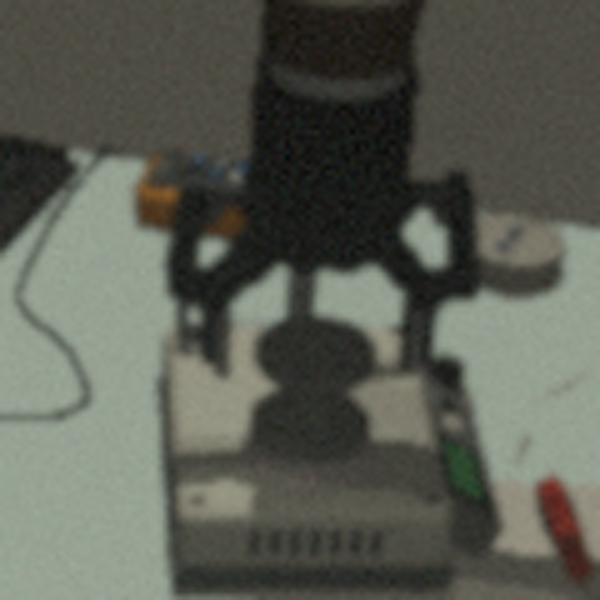

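The bobbin is home: its top is at (315,353), close to the home prediction and well below the raised one. The fingers are clear. Next I lift, close the fingers partway and go above the knob.

```bash
python3 -m inch '[{"dp":[0,0,-0.4],"dr":[0,0,0],"gripper":1},{"dp":[0,0,-0.8],"dr":[0,0,0],"gripper":1},{"dp":[0,0,-0.8],"dr":[0,0,0],"gripper":1},{"dp":[0,0,-0.8],"dr":[0,0,0],"gripper":1},{"dp":[0,0,-0.8],"dr":[0,0,0],"gripper":1},{"dp":[0,0,-0.4],"dr":[0,0,0],"gripper":1},{"dp":[-0.45,-0.248,0],"dr":[0,0,0],"gripper":0.31},{"dp":[-0.45,-0.248,0],"dr":[0,0,0],"gripper":0.31},{"dp":[-0.45,-0.248,0],"dr":[0,0,0],"gripper":0.31},{"dp":[-0.45,-0.248,0],"dr":[0,0,0],"gripper":0.31},{"dp":[-0.45,-0.248,0],"dr":[0,0,0],"gripper":0.31},{"dp":[-0.45,-0.248,0],"dr":[0,0,0],"gripper":0.31},{"dp":[0,0,0],"dr":[0,0,0],"gripper":0.31},{"dp":[0,0,0],"dr":[0,0,0],"gripper":0.31}]' 20
python3 - <<'E'
from h import *
plan(.5005,-.0754,.165,1.882,1)
t=look('top');s=look('side')
r=lambda i,x,y,w,h,k:cv2.resize(i['color'][y:y+h,x:x+w,::-1],None,fx=k,fy=k,interpolation=cv2.INTER_CUBIC)
cv2.imwrite('pics/z5.png',np.hstack([r(t,235,190,100,120,4),r(s,255,135,100,120,4)]))
E
```

```text
time: 16.98
eef_pos: [0.5, -0.0759, 0.2117]
eef_rot: [3.139, 0.001, 1.88]
wrist_force: [-0.6, 1.0, -0.0]
finger_gap: 0.0263
grip_force: 0.0
pos [500.  -75.9 211.7] rot [3.139e+00 1.000e-03 1.880e+00] F [-0.6  1.  -0. ] tq [-0.02  0.   -0.  ] gap 0.0263 t 16.98
dp [0.011 0.018 1.558] dp(after turn) [0.01  0.021 1.558] dr [ 0.018  0.006 -0.015]
```

View pics/z5.png

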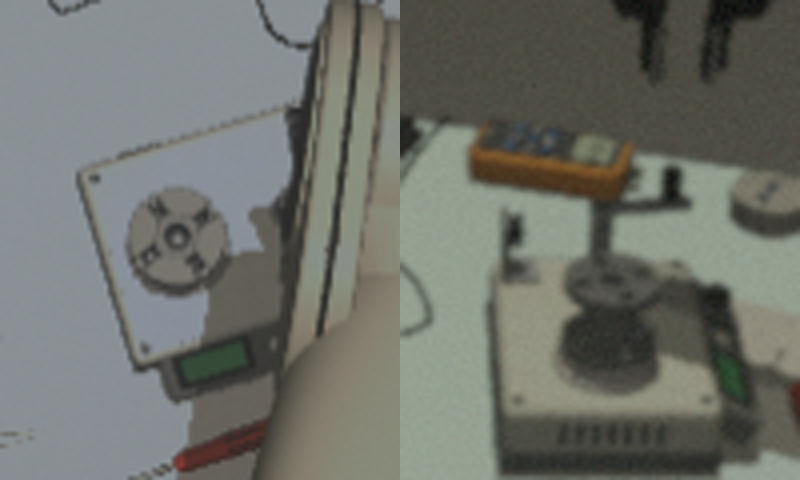

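The bobbin sits level on the plate with the dogs in its slots. In the side crop the knob's top is at about (673,170), and the fingertips at (653,78) and (713,75) are centred at 683. I'll check the knob against the tip midpoint in the same camera.

```bash
python3 - <<'E'
from h import *
s=look('side')
p=arm.observe()['eef_pos']
f=lambda q:np.round((proj(s,q)-[255,135])*4+[400,0],1)
print('tcp',f(p),'down to .147',f([p[0],p[1],.147]),f([p[0],p[1],.123]))
g=cv2.cvtColor(s['color'],cv2.COLOR_RGB2GRAY)
for v in range(174,192,2): print(v,g[v,315:332])
for v in (148,150,152,154,156): print(v,g[v,312:340])
E
```

```text
tcp [681.2  74.4] down to .147 [673.  166.4] [670.1 199.2]
174 [138 138 139 139 134 124 115 105 103 101  99  95  89  85  84  77  75]
176 [136 148 154 152 149 135 117  93  96 111 128 144 143 143 141 140 139]
178 [114 144 151 154 143 103  55  33  30  52  98 134 155 152 153 154 153]
180 [135 151 150 153 139  95  45  27  32  49 100 139 149 152 152 152 153]
182 [138 154 156 154 139  95  47  25  32  66 108 140 151 156 153 152 155]
184 [117 113 110 109  98  68  34  27  36  48  69  88 115 136 148 151 156]
186 [ 62  61  62  56  56  60  55  54  62  65  62  71  97 129 147 154 156]
188 [113 112 117 120 126 131 135 140 134 139 142 140 143 149 156 155 156]
190 [152 155 155 154 153 157 158 154 153 156 153 155 153 154 154 153 154]
148 [75 69 49 35 18 31 47 49 51 68 75 77 71 75 70 76 73 69 47 24 35 50 44 34
 42 65 70 73]
150 [79 74 60 38 32 34 52 51 53 63 74 76 73 77 74 76 76 65 45 28 42 50 42 29
 47 62 74 71]
152 [77 78 73 57 42 42 52 52 49 61 75 71 78 73 76 78 73 66 48 31 43 50 43 44
 54 77 71 76]
154 [72 76 74 71 68 55 48 50 53 70 79 76 77 73 73 78 74 70 55 45 50 59 61 64
 68 72 76 78]
156 [76 78 76 74 69 70 69 70 72 76 75 74 77 72 76 73 76 76 72 67 69 75 73 73
 71 76 75 74]
```

```bash
python3 -m inch '[{"dp":[0.01,0.02,0.6],"dr":[0,0,0],"gripper":0.31},{"dp":[0,0,0.6],"dr":[0,0,0],"gripper":0.31},{"dp":[0,0,0.4],"dr":[0,0,0],"gripper":0.31},{"dp":[0,0,0.2],"dr":[0,0,0],"gripper":0.31},{"dp":[0,0,0.1],"dr":[0,0,0],"gripper":0.31},{"dp":[0,0,0.1],"dr":[0,0,0],"gripper":0.31},{"dp":[0,0,0],"dr":[0,0,0],"gripper":0.31}]'; python3 -m inch '[{"dp":[0,0,0.15],"dr":[0,0,0],"gripper":0.31},{"dp":[0,0,0.15],"dr":[0,0,0],"gripper":0.31},{"dp":[0,0,0],"dr":[0,0,0],"gripper":0.31}]'
```

```text
time: 17.72
eef_pos: [0.5009, -0.0748, 0.1518]
eef_rot: [3.14, 0.001, 1.882]
wrist_force: [-1.2, -0.6, 0.8]
finger_gap: 0.0268
grip_force: 0.0
time: 17.97
eef_pos: [0.5004, -0.075, 0.1421]
eef_rot: [3.14, 0.001, 1.882]
wrist_force: [-0.4, -0.5, -0.7]
finger_gap: 0.0264
grip_force: 0.0
```

Knob top (0.147) is now between the fingers with no contact. Going down to 0.129 and closing on it.

```bash
python3 -m inch '[{"dp":[0,0,0.15],"dr":[0,0,0],"gripper":0.31},{"dp":[0,0,0.15],"dr":[0,0,0],"gripper":0.31},{"dp":[0,0,0.12],"dr":[0,0,0],"gripper":0.31},{"dp":[0,0,0],"dr":[0,0,0],"gripper":0.31}]'; python3 -m inch '[{"dp":[0,0,0],"dr":[0,0,0],"gripper":0.2},{"dp":[0,0,0],"dr":[0,0,0],"gripper":0.1},{"dp":[0,0,0],"dr":[0,0,0],"gripper":0.1},{"dp":[0,0,0],"dr":[0,0,0],"gripper":0.1},{"dp":[0,0,0],"dr":[0,0,0],"gripper":0.1}]' 20
```

```text
time: 18.3
eef_pos: [0.5, -0.075, 0.1291]
eef_rot: [3.141, 0.0, 1.882]
wrist_force: [-0.1, 0.7, -0.1]
finger_gap: 0.0264
grip_force: 0.0
time: 18.72
eef_pos: [0.4999, -0.0754, 0.13]
eef_rot: [3.141, 0.001, 1.881]
wrist_force: [-4.6, -1.6, 0.1]
finger_gap: 0.0129
grip_force: 20.7
```

```bash
python3 - <<'E'
from h import *
h=np.radians(np.linspace(204.4,107.3,19));K=.044*np.c_[np.cos(h),np.sin(h)]
y=1.882;d=np.diff(K,axis=0)/.03
print(np.round(np.c_[d[:,0]*np.cos(y)+d[:,1]*np.sin(y),d[:,0]*np.sin(y)-d[:,1]*np.cos(y)],3).tolist())
E
```

```text
[[0.138, -0.009], [0.138, 0.004], [0.137, 0.017], [0.135, 0.029], [0.131, 0.042], [0.127, 0.054], [0.121, 0.066], [0.115, 0.077], [0.107, 0.087], [0.098, 0.097], [0.089, 0.106], [0.078, 0.114], [0.067, 0.121], [0.056, 0.126], [0.043, 0.131], [0.031, 0.135], [0.018, 0.137], [0.005, 0.138]]
```

```bash
python3 -m inch '[{"dp":[0.14,-0.01,0],"dr":[0,0,0],"gripper":0.1},{"dp":[0.14,0,0],"dr":[0,0,0],"gripper":0.1},{"dp":[0.14,0.02,0],"dr":[0,0,0],"gripper":0.1},{"dp":[0.135,0.03,0],"dr":[0,0,0],"gripper":0.1},{"dp":[0.13,0.04,0],"dr":[0,0,0],"gripper":0.1},{"dp":[0.125,0.055,0],"dr":[0,0,0],"gripper":0.1},{"dp":[0,0,0],"dr":[0,0,0],"gripper":0.1}]'; python3 -m inch '[{"dp":[0.12,0.065,0],"dr":[0,0,0],"gripper":0.1},{"dp":[0.115,0.075,0],"dr":[0,0,0],"gripper":0.1},{"dp":[0.105,0.085,0],"dr":[0,0,0],"gripper":0.1},{"dp":[0.1,0.095,0],"dr":[0,0,0],"gripper":0.1},{"dp":[0.09,0.105,0],"dr":[0,0,0],"gripper":0.1},{"dp":[0,0,0],"dr":[0,0,0],"gripper":0.1}]'
```

```text
time: 19.3
eef_pos: [0.496, -0.0494, 0.1299]
eef_rot: [3.141, -0.001, 1.883]
wrist_force: [-5.5, 1.1, 2.5]
finger_gap: 0.0131
grip_force: 20.8
time: 19.8
eef_pos: [0.5044, -0.0298, 0.13]
eef_rot: [3.139, -0.002, 1.883]
wrist_force: [-4.2, 3.7, 1.2]
finger_gap: 0.0127
grip_force: 20.7
```

```bash
python3 -m inch '[{"dp":[0.08,0.115,0],"dr":[0,0,0],"gripper":0.1},{"dp":[0.07,0.12,0],"dr":[0,0,0],"gripper":0.1},{"dp":[0.055,0.125,0],"dr":[0,0,0],"gripper":0.1},{"dp":[0.045,0.13,0],"dr":[0,0,0],"gripper":0.1},{"dp":[0.03,0.135,0],"dr":[0,0,0],"gripper":0.1},{"dp":[0,0,0],"dr":[0,0,0],"gripper":0.1}]'; python3 -m inch '[{"dp":[0.02,0.13,0],"dr":[0,0,0],"gripper":0.1},{"dp":[0.005,0.09,0],"dr":[0,0,0],"gripper":0.1},{"dp":[0,0,0],"dr":[0,0,0],"gripper":0.1},{"dp":[0,0,0],"dr":[0,0,0],"gripper":0.1}]'
```

```text
time: 20.3
eef_pos: [0.5209, -0.0165, 0.1301]
eef_rot: [3.138, -0.001, 1.883]
wrist_force: [-2.0, 4.9, -0.1]
finger_gap: 0.013
grip_force: 20.6
time: 20.63
eef_pos: [0.5265, -0.0143, 0.1301]
eef_rot: [3.138, -0.0, 1.883]
wrist_force: [-2.2, 4.9, -1.7]
finger_gap: 0.0126
grip_force: 20.6
```

```bash
python3 -m inch '[{"dp":[-0.005,0.05,0],"dr":[0,0,0],"gripper":0.1},{"dp":[-0.005,0.04,0],"dr":[0,0,0],"gripper":0.1},{"dp":[0,0,0],"dr":[0,0,0],"gripper":0.1}]'; python3 -m inch '[{"dp":[-0.01,0.05,0],"dr":[0,0,0],"gripper":0.1},{"dp":[-0.01,0.05,0],"dr":[0,0,0],"gripper":0.1},{"dp":[0,0,0],"dr":[0,0,0],"gripper":0.1}]'
```

```text
time: 20.88
eef_pos: [0.5268, -0.0142, 0.1299]
eef_rot: [-3.14, -0.001, 1.882]
wrist_force: [-8.4, 2.4, 2.8]
finger_gap: 0.0128
grip_force: 21.0
time: 21.13
eef_pos: [0.527, -0.0141, 0.1297]
eef_rot: [-3.135, -0.002, 1.882]
wrist_force: [-14.2, 2.8, 8.3]
finger_gap: 0.0128
grip_force: 21.5
```

At the stop: the position is held while the force rises. Now I relax, open and lift away.

```bash
python3 -m inch '[{"dp":[0.02,-0.1,0],"dr":[0,0,0],"gripper":0.1},{"dp":[0.02,-0.06,0],"dr":[0,0,0],"gripper":0.1},{"dp":[0,0,0],"dr":[0,0,0],"gripper":0.31},{"dp":[0,0,0],"dr":[0,0,0],"gripper":0.31},{"dp":[0,0,0],"dr":[0,0,0],"gripper":0.31},{"dp":[0,0,0],"dr":[0,0,0],"gripper":0.31}]'; python3 -m inch '[{"dp":[0,0,-0.2],"dr":[0,0,0],"gripper":0.31},{"dp":[0,0,-0.4],"dr":[0,0,0],"gripper":0.31},{"dp":[0,0,-0.8],"dr":[0,0,0],"gripper":0.31},{"dp":[0,0,-0.8],"dr":[0,0,0],"gripper":0.31},{"dp":[0,0,-0.8],"dr":[0,0,0],"gripper":0.31},{"dp":[-0.8,-0.8,-0.3],"dr":[0,0,0],"gripper":0.31},{"dp":[-0.8,-0.8,0],"dr":[0,0,0],"gripper":0.31},{"dp":[-0.8,-0.8,0],"dr":[0,0,0],"gripper":0.31},{"dp":[-0.8,-0.8,0],"dr":[0,0,0],"gripper":0.31},{"dp":[-0.8,-0.8,0],"dr":[0,0,0],"gripper":0.31},{"dp":[-0.8,-0.8,0],"dr":[0,0,0],"gripper":0.31},{"dp":[-0.8,-0.8,0],"dr":[0,0,0],"gripper":0.31},{"dp":[0,0,0],"dr":[0,0,0],"gripper":0.31},{"dp":[0,0,0],"dr":[0,0,0],"gripper":0.31}]'
python3 - <<'E'
from h import *
t=look('top');s=look('side')
r=lambda i,x,y,w,h,k:cv2.resize(i['color'][y:y+h,x:x+w,::-1],None,fx=k,fy=k,interpolation=cv2.INTER_CUBIC)
cv2.imwrite('pics/z6.png',np.hstack([r(t,235,190,100,120,4),r(s,255,135,100,120,4)]))
E
```

```text
time: 21.63
eef_pos: [0.5276, -0.0151, 0.1305]
eef_rot: [3.138, 0.003, 1.881]
wrist_force: [-0.2, -0.1, 0.1]
finger_gap: 0.0267
grip_force: 0.0
time: 22.8
eef_pos: [0.4173, -0.2276, 0.2296]
eef_rot: [3.139, 0.002, 1.878]
wrist_force: [0.2, 0.2, -0.0]
finger_gap: 0.0267
grip_force: 0.0
```

View pics/z6.png

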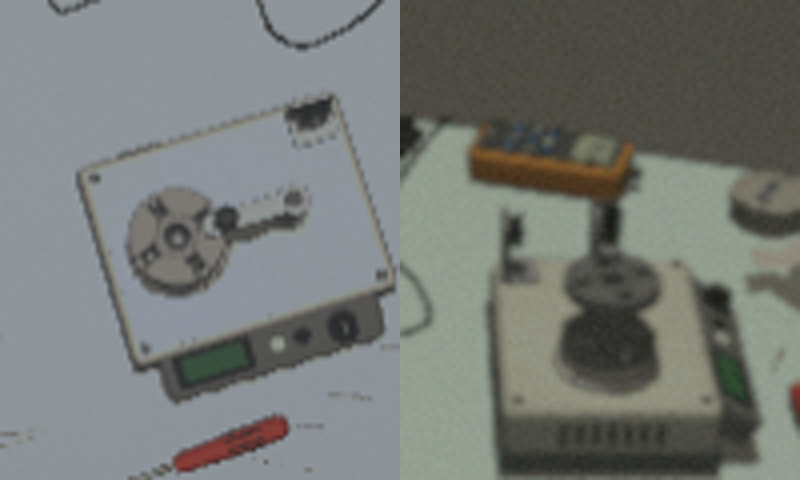

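The keeper arm runs from the hinge at (294,198), over the knob at (227,218), towards the spindle at (177,236). It is closed, and the bobbin is flat on the plate. Handing in.

```bash
python3 -c "
from workcell import arm
print(arm.sign_off())"
```

```text
the job is handed in; nothing more can be done
None
```

The bobbin is fully home over the dogs and the keeper is closed to its stop; I handed the job in at about 23 s with the arm clear, though the sign-off returned no verdict.

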